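# Weigh an adsorber cartridge and seat it in the right port of a fume hood

### The arm

A 6-joint arm with a two-finger parallel gripper is mounted at the origin on the work surface. World frame = base frame: x ahead of the robot, y to its left, z up, the work surface at z = 0. Lengths are in mm, angles in rad, forces in N, time in s.
With the tool pointing down it reaches from about 275 to 1000 mm from the base axis. Payload 8.4 kg.
Tool frame: the origin (TCP) lies midway between the tips of the shut fingers; the grasp point (between the pads) lies 19 mm behind it; z points along the fingers, y is the line along which they close (so a half turn about z gives the same grasp; the last joint's range is limited). The gripper opens to 85 mm and grips with 20 to 120 N. Pads are 22 mm wide; open, the fingers measure 114 mm over their backs; the gripper's body (76 mm by 85 mm) begins 54 mm behind the grasp point. The pads swing forward as they close: fully open they stand 13 mm farther back than shut.
Start: joints at [-1.209, 0.353, 1.633, -0, 1.155, -0.002], TCP at [222.391, -584.098, 231.281] pointing down, gripper open.
Joint ranges: [-2.63, 2.63], [-0.92, 2.1], [0.06, 2.66], [-1.3, 4.44], [0, 2.69], [-3.02, 3.02]. Speed limits (rad/s): [2.22, 2.22, 2.79, 3.14, 3.14, 3.14].

### API

Orientations are given as [roll, pitch, yaw] about the fixed x, y, z axes, in that order (R = Rz(yaw) Ry(pitch) Rx(roll)).
In Python, from rig import monitor, imaging, r gives the robot as it stands.
- The arm moves only by the tool drive_tool, never from a script. Its argument "plan" is a list of rows, each an object of numbers: "x", "y", "z": the shift along the tool's x, y, z in units of 50 mm (1.0 is 50 mm); "ax", "ay", "az": the turn, a rotation vector about the tool's x, y, z in units of 6 degrees (1.0 is 6 degrees); "hand": the finger opening in mm, from 0 to 85.4. In form: [{"x": .., "y": .., "z": .., "ax": .., "ay": .., "az": .., "hand": ..}, ...]. A call has 1 to 8 rows; each row is the pose to reach, as a shift and turn from the pose commanded when the call began, along the tool's axes at that moment; what a row does not reach only later rows make up. A row lasts 1/10 s, in which the tool goes at most 50 mm and 8.59 degrees, less where a joint would pass 70% of its speed; a pose out of reach is approached as far as the arm can. A call with a gripper value outside its range is refused whole. The fingers move at their own pace and stop on an object; "grip_force" is the grip in N (left out, the last holds). Time passes only in rows, so rows that repeat a pose let the fingers close. It gives the time, the measured TCP pose, the force, the opening and the grip force at its end, in the units of the state.
- monitor.sense(): the state, without advancing time (a new reading comes with each control period).
- imaging.grab_frame(name): name is "scene" or "top" or "wrist"; returns the picture (480x640x3 uint8, red, green, blue); there is no depth.
- imaging.camera_info(name): a dict with "mtx" (3x3 intrinsics, pixels), "R" (3x3) and "t" (3): a world point X has camera coordinates R X + t. Camera axes: x right, y down, z forward; pixel columns grow to the right and rows downward; lengths in mm; the calibration is good to about 2 mm. A picture is of the moment at which its call begins: read the wrist's pose just before it. camera_info takes no time and is no camera call; for the wrist camera it gives the pose at the moment of the call.
- r.sign_off(): hands the job in; it is judged then, once.
The state is a dict: "clock": time; "qpos": joint angles; "qvel": joint speeds; "joint_efforts": joint torques, N m; "eef_pos": TCP position; "tcp_rot": TCP orientation; "contact_force": force on the tool from outside, world axes, zero at the start; "wrist_torque": the same for the moment, N m; "opening": opening from 0.0 (shut) to 1.0 (fully open); "grasp_force": force on a finger pad.
Only numpy, scipy, OpenCV 4.12 (cv2) and the standard library are available. Lean on these libraries where they do the work, as an engineer would, in place of code of your own. Each camera call takes 0.05 s, during which the arm holds its last target. There are 200 camera calls.

### The job

Stand the white cartridge gently on the empty pan of the balance, let go and see which way the beam tips: if it is heavier than the brass weight it is spent and goes into the orange port, if lighter it is fresh and goes into the blue port. Push it down in that port until the black foot in the bore is felt to hit its stop and press there for a moment with more than 10 N, but never with more than 25 N, then let go and leave it there upright. Do not knock the small amber bottle, the beaker or the vial about.

Things in the scene. Friction and masses are not known exactly. Their poses are not given: they have to be found in the camera images.
- cart_center (a point): the centre (half-way up, on the axis) of the one loose white cartridge with two yellow bands: an upright plain cylinder 36 mm in diameter and 110 mm tall (bottom 55 mm below this point, top 55 mm above), foot edge chamfered 6 mm; z is its axis. It starts standing on the bench. Mass unknown, 80 to 240 g. For the port it must be gripped high, 25 to 35 mm above this point, so that the fingers stay clear of the port
- cart: the same cartridge; origin at the centre of its underside
- balance: white-based equal-arm balance, fixed; origin under its centre on the bench; beam along its y, 260 mm between pan axes, pivot 85 mm above the origin; the empty load pan is at its -y end, the pan with the fixed brass weight (160 g) at +y; a white scale card with a red pointer stands over the pivot, up to 170 mm high
- load_pan: the empty steel pan of the balance; origin on the pan's axis at the beam. Its flat floor (62 mm across) is 22 mm above this origin (20 when loaded: spring post, 1.2 N per mm), its rim, 92 mm across, 28 mm above it. The pan stays level and moves up or down 23 mm from its height with the beam level; empty, it is at the top of its travel and sinks, damped, under less than 2 N
- beam (a joint): tilt of the beam, rad: positive = load pan down (load heavier than the brass weight), negative = load pan up (lighter), stops at -0.18 and 0.18; about 0.13 rad for a difference of 10 g; comes to rest in some 2 s. Differences under 5 g (less than 0.05 rad) count as either
- port_orange: orange block, 66 x 66 x 70 mm high, fixed: port for heavy cartridges; origin centre of underside. Bore in its top 39 mm wide, 3 mm chamfer. Inside, the black foot's top starts 18 to 34 mm below the mouth (unknown, differs per port). Pushed, it sinks 12 mm against about 6 N and stays; then it meets its stop, a springy cushion: the force climbs 6 N per mm. Home, the cartridge is 30 to 46 mm deep
- port_blue: blue block, the same in form and working: port for fresh (light) cartridges
- amber_small: small amber bottle, 64 mm diameter, 140 mm tall; origin under it; leave alone
- beaker: glass beaker, 72 mm diameter, 85 mm tall; origin under it; leave alone
- vial: small glass vial with blue cap, 28 mm diameter, 60 mm tall; origin under it; leave alone
Things that resemble listed ones, but are neither listed nor needed, are in the scene too. Several things look just like the port_blue: the one meant starts nearest to the robot's base. Several things look just like the cart: the one meant starts farthest to the robot's left.

How it is judged:
By the outcome, as a careful person would: the job done as asked, in the order asked, and still so for the second after the job is handed in, with the robot touching nothing.
It also fails if it takes over 59 s, if anything falls off the work surface, if the arm or the gripper's body presses on something with over 40 N, if the wrist force passes 120 N, or if a joint passes its speed limit or range.

## Working session

There is one attempt and no reset: what is moved stays moved. The work goes in short steps, Python scripts to look and compute and a tool call to move; the robot and the scene stay as the last step left them, time stands still between calls to the robot, and variables do not carry over. Pictures are saved under pics/ and viewed, at most 10 in all, crops included, and the job is handed in when it is done.

Besides the shell and the picture viewer there is one more tool, called after "Emit:" as a command line: name --argument value ..., lists and objects as JSON in quotes. drive_tool: Moves the arm, as the interface text tells. Its arguments: {"type":"object","properties":{"plan":{"type":"array","items":{"type":"object","properties":{"x":{"type":"number"},"y":{"type":"number"},"z":{"type":"number"},"ax":{"type":"number"},"ay":{"type":"number"},"az":{"type":"number"},"hand":{"type":"number"}}}},"grip_force":{"type":"number"}},"required":["plan"]}

```bash
mkdir -p pics; ls; python3 - <<'E'
from rig import monitor, imaging, r
import cv2
for n in ("scene","top"):
    im=imaging.grab_frame(n); cv2.imwrite(f"pics/{n}0.png",im[:,:,::-1])
    c=imaging.camera_info(n); print(n,c)
s=monitor.sense(); print(s)
E
```

```text
pics
scene {'mtx': array([[476.83992027,   0.        , 328.18608952],
       [  0.        , 476.83992027, 240.36760111],
       [  0.        ,   0.        ,   1.        ]]), 'R': array([[ 0.67297139,  0.73965502, -0.00446835],
       [ 0.63194713, -0.57809228, -0.51619002],
       [-0.38438566,  0.34455735, -0.85646243]]), 't': array([-469.3315945 , -216.81587292, 1286.60802455])}
top {'mtx': array([[490.96940122,   0.        , 317.04264941],
       [  0.        , 490.96940122, 240.10992975],
       [  0.        ,   0.        ,   1.        ]]), 'R': array([[-0.00604134, -0.99998112,  0.00112152],
       [-0.99413213,  0.00588486, -0.10801238],
       [ 0.10800374, -0.00176748, -0.99414892]]), 't': array([ 118.15986374,  531.64395564, 1412.65194115])}
{'clock': 0.1, 'qpos': array([-1.20945029e+00,  3.53592693e-01,  1.63405478e+00,  3.73981165e-05,
        1.15522317e+00, -2.38171992e-03]), 'qvel': array([-0.00087107, -0.00207533, -0.00174896, -0.00107787, -0.00017148,
        0.00176725]), 'joint_efforts': array([-1.38100018e-03, -6.06362844e+01, -3.42820108e+01, -1.54194277e-04,
        4.05205952e-03, -1.85373773e-05]), 'eef_pos': array([ 222.21882479, -583.69718455,  230.63027525]), 'tcp_rot': array([-3.14031475e+00, -3.72393744e-05,  3.63712618e-01]), 'contact_force': array([-0.30630827, -0.10950918, -0.12413036]), 'wrist_torque': array([-0.00231765, -0.00358302, -0.01493259]), 'grasp_force': 0.0, 'opening': 0.9985038289004574}
```

View pics/scene0.png

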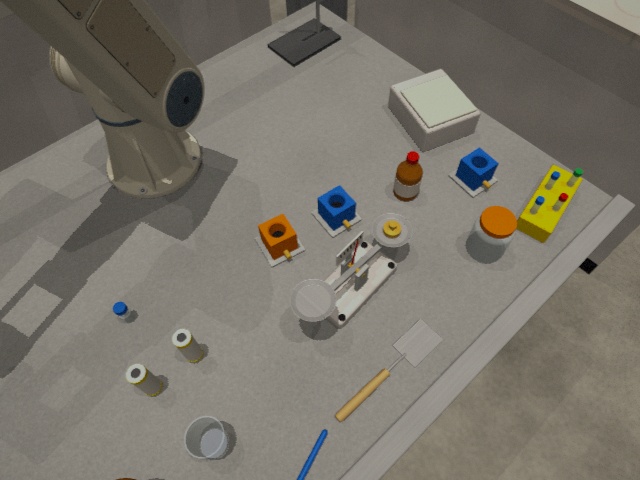

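View pics/top0.png

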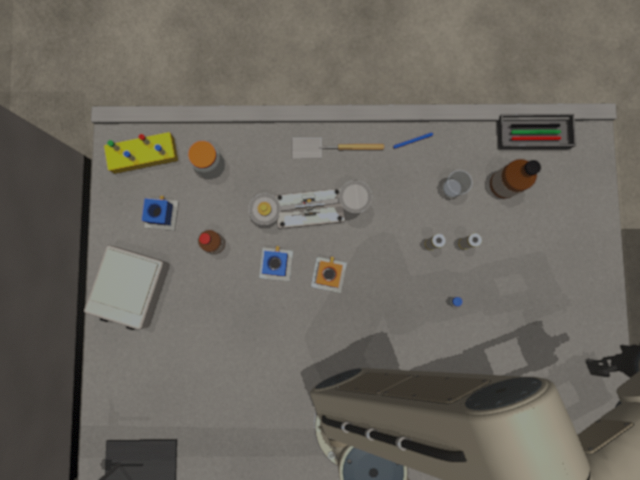

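The scene view shows two cartridges at (187,345) and (145,380). In the top view they are at (438,241) and (475,240). +y is left in the top view, so the one meant is at top (438,241) = scene (187,345). The blue ports are at top (275,263) and (157,210). The base is near (373,470), so (275,263) is the nearest. The orange port is at top (330,273) and the load pan at top (355,198). I'll confirm these in one enlarged crop.

```bash
python3 - <<'E'
import cv2,numpy as np
s=cv2.imread("pics/scene0.png");t=cv2.imread("pics/top0.png")
def crop(im,x,y,w,h,W,H):
    c=cv2.resize(im[y:y+h,x:x+w],(W,H),interpolation=cv2.INTER_CUBIC)
    for i in range(0,w,10):
        cv2.line(c,(i*W//w,0),(i*W//w,4 if i%50 else 12),(0,0,255),1)
    for i in range(0,h,10):
        cv2.line(c,(0,i*H//h),(4 if i%50 else 12,i*H//h),(0,0,255),1)
    return c
a=crop(s,120,310,100,100,300,300)   # carts scene x3
b=crop(s,250,180,160,100,480,300) if 0 else crop(s,250,170,165,100,500,300)
c=crop(t,420,220,75,75,300,300)
d=crop(t,245,170,125,125*300//500,500,300) if 0 else crop(t,245,180,166,100,500,300)
cv2.imwrite("pics/crop1.png",np.vstack([np.hstack([a,b]),np.hstack([c,d])]))
E
```

```text
(no output)
```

View pics/crop1.png

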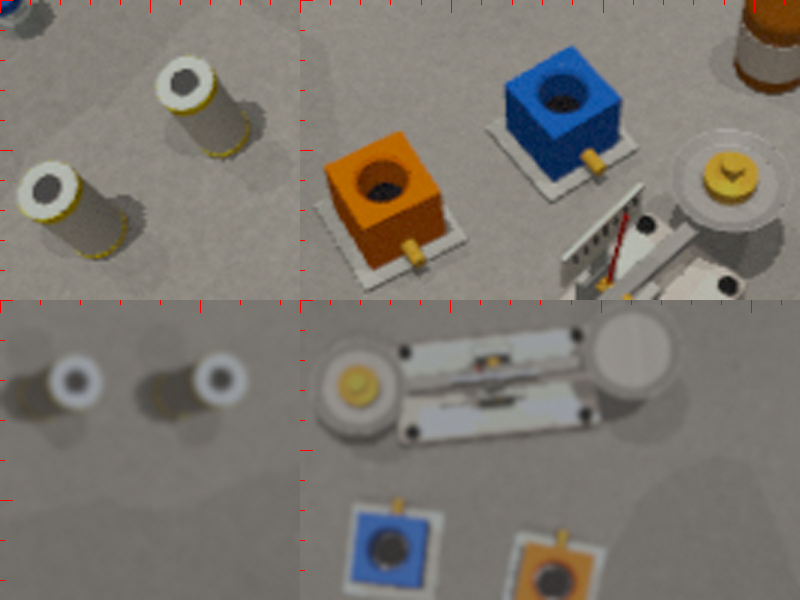

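The crop shows the cartridge meant with its top at scene (182,338) and top (439,240). The port mouths are: orange scene (277.7,229), top (329.3,273); near blue scene (337,200.7), top (274.5,262.7). The load pan is at scene (315,300), top (355,197). Next I triangulate these.

```bash
cat > h.py <<'E'
import numpy as np,cv2
from rig import monitor, imaging, r
def P(c): return c["mtx"]@np.c_[c["R"],c["t"]]
def tri(c1,p1,c2,p2):
    X=cv2.triangulatePoints(P(c1),P(c2),np.array(p1,float),np.array(p2,float)); return (X[:3]/X[3]).ravel()
def onz(c,p,z):
    d=c["R"].T@np.linalg.solve(c["mtx"],[p[0],p[1],1]); o=-c["R"].T@c["t"]
    return o+d*(z-o[2])/d[2]
def proj(c,X):
    q=c["mtx"]@(c["R"]@np.array(X,float)+c["t"]); return q[:2]/q[2]
E
python3 - <<'E'
from h import *
s=imaging.camera_info("scene");t=imaging.camera_info("top")
for n,a,b,z in [("cart",(182,338),(439.2,240.5),110),("cart2",(136.5,373.5),(475,240.3),110),("orange",(277.7,229.1),(329.3,273),70),("blue",(337.1,200.7),(274.5,262.7),70),("pan",(315,300),(355.2,197.3),130),("brass",(391.9,228.7),(264.6,208.2),100),
 ("vial",(120,308),(456,301),60),("amber",(413,157),(205,239),140),("beaker",(206,432),(460,180),85)]:
    print(n,tri(s,a,t,b).round(1),onz(s,a,z).round(1),onz(t,b,z).round(1))
E
```

```text
cart [ 521.8 -223.4  103.2] [ 525.9 -222.   110. ] [ 520.4 -223.2  110. ]
cart2 [ 521.8 -324.1  100.9] [ 526.8 -321.9  110. ] [ 520.4 -322.4  110. ]
orange [434.7  82.   69.7] [435.5  83.   70. ] [434.   80.9  70. ]
blue [465.4 237.8  65.5] [468.6 237.1  70. ] [464.1 236.1  70. ]
pan [642.1  11.6 125.1] [645.6  13.1 130. ] [639.3   9.3 130. ]
brass [617.8 263.5  91.2] [621.5 259.6 100. ] [615.6 261.9 100. ]
vial [ 352.5 -281.7   49.5] [ 358.7 -281.9   60. ] [ 353.  -277.8   60. ]
amber [527.2 421.9 130.9] [532.7 416.6 140. ] [525.1 418.5 140. ]
beaker [ 693.7 -287.8  101.6] [ 690.1 -287.2   85. ] [ 696.7 -294.7   85. ]
```

```bash
cat >> h.py <<'E'
from scipy.spatial.transform import Rotation as Ro
def delta(s,target,yaw=None):
    R=Ro.from_euler('xyz',s["tcp_rot"]).as_matrix()
    d=R.T@(np.array(target)-s["eef_pos"])/50
    if yaw is None: return d.round(3)
    T=Ro.from_euler('xyz',[np.pi,0,yaw]).as_matrix()
    return d.round(3),(np.degrees(Ro.from_matrix(R.T@T).as_rotvec())/6).round(2)
E
python3 - <<'E'
from h import *
st=monitor.sense();c=imaging.camera_info("wrist")
R=Ro.from_euler('xyz',st["tcp_rot"]).as_matrix()
o=-c["R"].T@c["t"]; print("cam in tool",R.T@(o-st["eef_pos"]),"axes in tool\n",(c["R"]@R).round(2),c["mtx"])
print(delta(st,[521,-223,200],np.pi/2))
E
```

```text
cam in tool [  70.58955881   -0.3577176  -142.69880984] axes in tool
 [[ 0.    1.    0.  ]
 [-0.96  0.   -0.28]
 [-0.28  0.    0.96]] [[387.60654835   0.         315.0554108 ]
 [  0.         387.60654835 238.40921541]
 [  0.           0.           1.        ]]
(array([ 8.151, -4.615,  0.619]), array([-1.000e-02, -1.000e-02, -1.153e+01]))
```

Emit:
drive_tool --plan '[{"x": 8.15, "y": -4.6, "z": 0.6, "az": -11.5, "hand": 85}, {"x": 8.15, "y": -4.6, "z": 0.6, "az": -11.5, "hand": 85}, {"x": 8.15, "y": -4.6, "z": 0.6, "az": -11.5, "hand": 85}, {"x": 8.15, "y": -4.6, "z": 0.6, "az": -11.5, "hand": 85}, {"x": 8.15, "y": -4.6, "z": 0.6, "az": -11.5, "hand": 85}, {"x": 8.15, "y": -4.6, "z": 0.6, "az": -11.5, "hand": 85}, {"x": 8.15, "y": -4.6, "z": 0.6, "az": -11.5, "hand": 85}, {"x": 8.15, "y": -4.6, "z": 0.6, "az": -11.5, "hand": 85}]' --grip_force 30

```text
invalid input
```

Emit:
drive_tool --plan '[{"x": 8.15, "y": -4.6, "z": 0.6, "ax": 0, "ay": 0, "az": -11.5, "hand": 85}, {"x": 8.15, "y": -4.6, "z": 0.6, "ax": 0, "ay": 0, "az": -11.5, "hand": 85}, {"x": 8.15, "y": -4.6, "z": 0.6, "ax": 0, "ay": 0, "az": -11.5, "hand": 85}, {"x": 8.15, "y": -4.6, "z": 0.6, "ax": 0, "ay": 0, "az": -11.5, "hand": 85}, {"x": 8.15, "y": -4.6, "z": 0.6, "ax": 0, "ay": 0, "az": -11.5, "hand": 85}, {"x": 8.15, "y": -4.6, "z": 0.6, "ax": 0, "ay": 0, "az": -11.5, "hand": 85}, {"x": 8.15, "y": -4.6, "z": 0.6, "ax": 0, "ay": 0, "az": -11.5, "hand": 85}, {"x": 8.15, "y": -4.6, "z": 0.6, "ax": 0, "ay": 0, "az": -11.5, "hand": 85}]' --grip_force 30

```text
clock: 0.9
eef_pos: [478.3, -275.2, 205.5]
tcp_rot: [-3.141, -0.0, 1.57]
contact_force: [1.1, -1.5, -0.4]
opening: 0.996
grasp_force: 0.0
```

Emit:
drive_tool --plan '[{"x": 0.9, "y": 0.8, "z": 0.1, "ax": 0, "ay": 0, "az": 0, "hand": 85}, {"x": 0.9, "y": 0.8, "z": 0.1, "ax": 0, "ay": 0, "az": 0, "hand": 85}, {"x": 0.9, "y": 0.8, "z": 0.1, "ax": 0, "ay": 0, "az": 0, "hand": 85}, {"x": 0.9, "y": 0.8, "z": 0.1, "ax": 0, "ay": 0, "az": 0, "hand": 85}]'

```text
clock: 1.3
eef_pos: [517.0, -232.8, 200.4]
tcp_rot: [-3.141, 0.0, 1.564]
contact_force: [-0.7, 0.3, -1.2]
opening: 0.997
grasp_force: 0.0
```

```bash
python3 - <<'E'
from h import *
st=monitor.sense();c=imaging.camera_info("wrist");im=imaging.grab_frame("wrist")
print(st["eef_pos"],st["tcp_rot"],st["clock"])
np.savez("w1.npz",**c)
print(proj(c,[521,-223,110]),proj(c,[521,-223,0]))
cv2.imwrite("pics/w1.png",im[:,:,::-1])
E
```

```text
[ 517.02354898 -232.78522685  200.42426551] [-3.14055741e+00  1.21802572e-04  1.56406950e+00] 1.3
[323.03090237 228.09861735] [320.77586459 196.65014514]
```

View pics/w1.png

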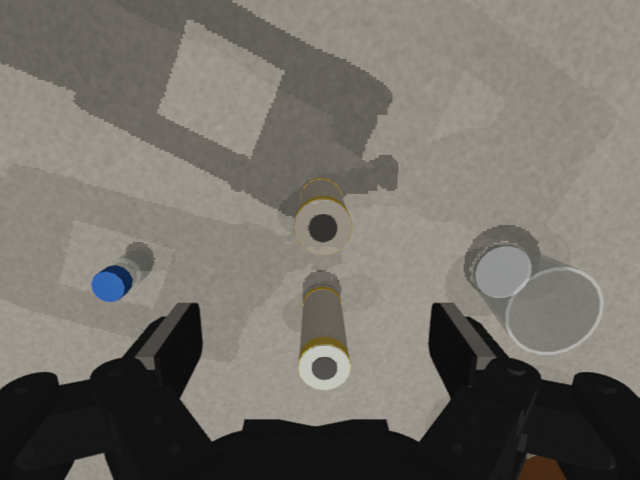

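The wrist view puts the meant cartridge's top at (323,227). I predicted (323,228) for [521,-223,110], so the position is confirmed. The second cartridge is at (324,368), the vial at (112,283) and the beaker at (555,310), all clear of the fingers. I'm descending now.

Emit:
drive_tool --plan '[{"x": 0.2, "y": 0.08, "z": 0.8, "ax": 0, "ay": 0, "az": 0, "hand": 85}, {"x": 0.2, "y": 0.08, "z": 1.6, "ax": 0, "ay": 0, "az": 0, "hand": 85}, {"x": 0.2, "y": 0.08, "z": 2.3, "ax": 0, "ay": 0, "az": 0, "hand": 85}, {"x": 0.2, "y": 0.08, "z": 2.7, "ax": 0, "ay": 0, "az": 0, "hand": 85}, {"x": 0.2, "y": 0.08, "z": 2.7, "ax": 0, "ay": 0, "az": 0, "hand": 85}, {"x": 0.2, "y": 0.08, "z": 2.7, "ax": 0, "ay": 0, "az": 0, "hand": 85}]'

```text
clock: 1.95
eef_pos: [521.3, -223.5, 66.1]
tcp_rot: [-3.141, 0.0, 1.562]
contact_force: [0.1, -0.7, -0.0]
opening: 0.995
grasp_force: 0.0
```

Emit:
drive_tool --plan '[{"x": 0, "y": 0, "z": 0.06, "ax": 0, "ay": 0, "az": 0, "hand": 60}, {"x": 0, "y": 0, "z": 0.06, "ax": 0, "ay": 0, "az": 0, "hand": 40}, {"x": 0, "y": 0, "z": 0.06, "ax": 0, "ay": 0, "az": 0, "hand": 25}, {"x": 0, "y": 0, "z": 0.06, "ax": 0, "ay": 0, "az": 0, "hand": 25}, {"x": 0, "y": 0, "z": 0.06, "ax": 0, "ay": 0, "az": 0, "hand": 25}, {"x": 0, "y": 0, "z": 0.06, "ax": 0, "ay": 0, "az": 0, "hand": 25}, {"x": 0, "y": 0, "z": 0.06, "ax": 0, "ay": 0, "az": 0, "hand": 25}, {"x": 0, "y": 0, "z": 0.06, "ax": 0, "ay": 0, "az": 0, "hand": 25}]' --grip_force 60

```text
clock: 2.75
eef_pos: [522.3, -222.5, 63.7]
tcp_rot: [3.141, 0.001, 1.564]
contact_force: [-1.3, -0.1, 6.3]
opening: 0.403
grasp_force: 59.4
```

Emit:
drive_tool --plan '[{"x": 0, "y": 0, "z": -0.4, "ax": 0, "ay": 0, "az": 0, "hand": 25}, {"x": 0, "y": 0, "z": -1.2, "ax": 0, "ay": 0, "az": 0, "hand": 25}, {"x": 0.2, "y": 0.1, "z": -2.1, "ax": 0, "ay": 0, "az": 0, "hand": 25}, {"x": 0.8, "y": 0.4, "z": -2.9, "ax": 0, "ay": 0, "az": 0, "hand": 25}, {"x": 1.5, "y": 0.8, "z": -3.5, "ax": 0, "ay": 0, "az": 0, "hand": 25}, {"x": 2.2, "y": 1.2, "z": -3.9, "ax": 0, "ay": 0, "az": 0, "hand": 25}, {"x": 2.9, "y": 1.5, "z": -3.9, "ax": 0, "ay": 0, "az": 0, "hand": 25}, {"x": 3.4, "y": 1.7, "z": -3.9, "ax": 0, "ay": 0, "az": 0, "hand": 25}]'

```text
clock: 3.55
eef_pos: [609.2, -50.6, 259.1]
tcp_rot: [3.139, -0.0, 1.565]
contact_force: [-0.3, -0.3, -0.7]
opening: 0.406
grasp_force: 60.0
```

```bash
python3 - <<'E'
from h import *
st=monitor.sense();c=imaging.camera_info("wrist");im=imaging.grab_frame("wrist")
print(st["eef_pos"],st["tcp_rot"],st["contact_force"],st["opening"])
np.savez("w2.npz",**c)
print(proj(c,[640,10,136]),proj(c,[435,82,70]),proj(c,[465,237,70]))
cv2.imwrite("pics/w2.png",im[:,:,::-1])
E
```

```text
[609.21503627 -50.6305334  259.08427507] [ 3.13915551e+00 -2.13962168e-04  1.56495589e+00] [-0.25408621 -0.3417738  -0.69776232] 0.4059080272424211
[361.80491641 141.61289483] [90.64301103 44.17114702] [  96.62446684 -212.65711995]
```

View pics/w2.png

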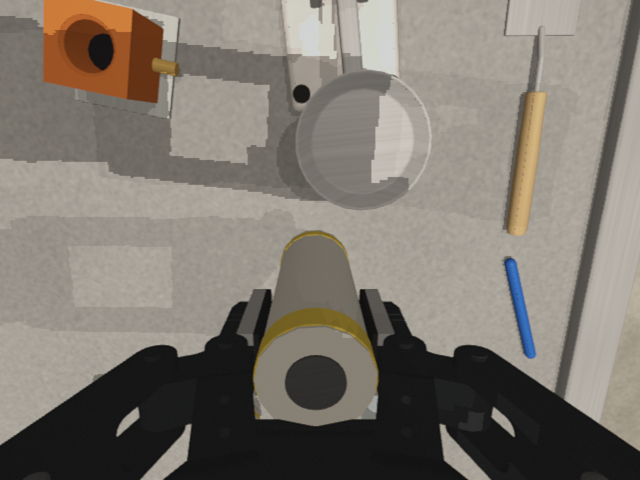

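The wrist view shows the pan rim centred at (363.5,139), predicted (362,142), and the orange mouth at (90,45) as predicted. The refined pan position is (641,12).

Emit:
drive_tool --plan '[{"x": 0.5, "y": 0.25, "z": 0, "ax": 0, "ay": 0, "az": 0, "hand": 25}, {"x": 1.0, "y": 0.5, "z": 0, "ax": 0, "ay": 0, "az": 0, "hand": 25}, {"x": 1.25, "y": 0.63, "z": 0.2, "ax": 0, "ay": 0, "az": 0, "hand": 25}, {"x": 1.25, "y": 0.63, "z": 0.6, "ax": 0, "ay": 0, "az": 0, "hand": 25}, {"x": 1.25, "y": 0.63, "z": 0.9, "ax": 0, "ay": 0, "az": 0, "hand": 25}, {"x": 1.25, "y": 0.63, "z": 1.04, "ax": 0, "ay": 0, "az": 0, "hand": 25}, {"x": 1.25, "y": 0.63, "z": 1.04, "ax": 0, "ay": 0, "az": 0, "hand": 25}, {"x": 1.25, "y": 0.63, "z": 1.04, "ax": 0, "ay": 0, "az": 0, "hand": 25}]'

```text
clock: 4.4
eef_pos: [640.1, 8.9, 206.0]
tcp_rot: [3.141, 0.0, 1.563]
contact_force: [-0.1, 0.4, -1.7]
opening: 0.405
grasp_force: 60.1
```

```bash
python3 - <<'E'
from h import *
st=monitor.sense();print(st["eef_pos"],st["tcp_rot"],st["contact_force"],st["grasp_force"])
ims=[]
for n in("scene","top"):
    im=imaging.grab_frame(n);c=imaging.camera_info(n);u,v=proj(c,[641,12,136]).astype(int);print(n,u,v)
    ims.append(cv2.resize(im[v-60:v+60,u-65:u+65,::-1],(390,360),interpolation=cv2.INTER_CUBIC))
cv2.imwrite("pics/c3.png",np.hstack(ims))
E
```

```text
[640.09999898   8.86397171 206.01635956] [3.14130579e+00 1.23726704e-05 1.56322537e+00] [-0.08276343  0.41138921 -1.74372973] 60.0800166092813
scene 312 297
top 354 196
```

View pics/c3.png

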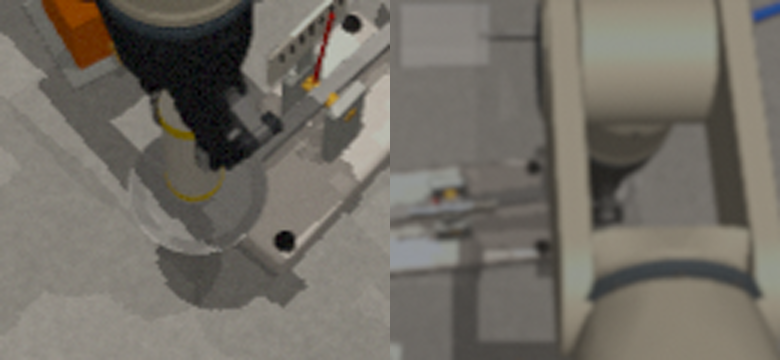

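The scene crop shows the cartridge foot over the middle of the pan, about 10 mm above it. I'll lower it gently.

Emit:
drive_tool --plan '[{"x": 0.05, "y": 0.01, "z": 0.06, "ax": 0, "ay": 0, "az": 0, "hand": 25}, {"x": 0.05, "y": 0.01, "z": 0.12, "ax": 0, "ay": 0, "az": 0, "hand": 25}, {"x": 0.05, "y": 0.01, "z": 0.17, "ax": 0, "ay": 0, "az": 0, "hand": 25}, {"x": 0.05, "y": 0.01, "z": 0.2, "ax": 0, "ay": 0, "az": 0, "hand": 25}, {"x": 0.05, "y": 0.01, "z": 0.22, "ax": 0, "ay": 0, "az": 0, "hand": 25}, {"x": 0.05, "y": 0.01, "z": 0.22, "ax": 0, "ay": 0, "az": 0, "hand": 25}]'

```text
clock: 5.1
eef_pos: [640.4, 11.8, 194.5]
tcp_rot: [-3.141, 0.0, 1.564]
contact_force: [0.1, 0.4, -1.6]
opening: 0.407
grasp_force: 60.1
```

Emit:
drive_tool --plan '[{"x": 0, "y": 0, "z": 0.01, "ax": 0, "ay": 0, "az": 0, "hand": 25}, {"x": 0, "y": 0, "z": 0.02, "ax": 0, "ay": 0, "az": 0, "hand": 25}, {"x": 0, "y": 0, "z": 0.03, "ax": 0, "ay": 0, "az": 0, "hand": 25}, {"x": 0, "y": 0, "z": 0.04, "ax": 0, "ay": 0, "az": 0, "hand": 25}, {"x": 0, "y": 0, "z": 0.04, "ax": 0, "ay": 0, "az": 0, "hand": 25}]'

```text
clock: 5.6
eef_pos: [640.6, 11.8, 192.8]
tcp_rot: [3.141, -0.0, 1.564]
contact_force: [-0.2, 0.5, 0.5]
opening: 0.407
grasp_force: 60.1
```

Contact: the weight has come off the wrist. Releasing.

Emit:
drive_tool --plan '[{"x": 0, "y": 0, "z": 0, "ax": 0, "ay": 0, "az": 0, "hand": 40}, {"x": 0, "y": 0, "z": 0, "ax": 0, "ay": 0, "az": 0, "hand": 50}, {"x": 0, "y": 0, "z": 0, "ax": 0, "ay": 0, "az": 0, "hand": 65}, {"x": 0, "y": 0, "z": 0, "ax": 0, "ay": 0, "az": 0, "hand": 80}, {"x": 0, "y": 0, "z": 0, "ax": 0, "ay": 0, "az": 0, "hand": 80}]'

```text
clock: 6.1
eef_pos: [640.5, 11.8, 192.7]
tcp_rot: [-3.142, 0.0, 1.564]
contact_force: [0.7, -0.9, -0.4]
opening: 0.938
grasp_force: 0.0
```

Emit:
drive_tool --plan '[{"x": 0, "y": 0, "z": 0, "ax": 0, "ay": 0, "az": 0, "hand": 80}, {"x": 0, "y": 0, "z": 0, "ax": 0, "ay": 0, "az": 0, "hand": 80}, {"x": 0, "y": 0, "z": 0, "ax": 0, "ay": 0, "az": 0, "hand": 80}, {"x": 0, "y": 0, "z": 0, "ax": 0, "ay": 0, "az": 0, "hand": 80}, {"x": 0, "y": 0, "z": 0, "ax": 0, "ay": 0, "az": 0, "hand": 80}, {"x": 0, "y": 0, "z": 0, "ax": 0, "ay": 0, "az": 0, "hand": 80}, {"x": 0, "y": 0, "z": 0, "ax": 0, "ay": 0, "az": 0, "hand": 80}, {"x": 0, "y": 0, "z": 0, "ax": 0, "ay": 0, "az": 0, "hand": 80}]'

```text
clock: 6.9
eef_pos: [640.5, 11.8, 192.7]
tcp_rot: [3.142, -0.0, 1.564]
contact_force: [-0.3, -0.7, 0.4]
opening: 0.94
grasp_force: 0.0
```

Emit:
drive_tool --plan '[{"x": 0, "y": 0, "z": 0, "ax": 0, "ay": 0, "az": 0, "hand": 80}, {"x": 0, "y": 0, "z": 0, "ax": 0, "ay": 0, "az": 0, "hand": 80}, {"x": 0, "y": 0, "z": 0, "ax": 0, "ay": 0, "az": 0, "hand": 80}, {"x": 0, "y": 0, "z": 0, "ax": 0, "ay": 0, "az": 0, "hand": 80}, {"x": 0, "y": 0, "z": 0, "ax": 0, "ay": 0, "az": 0, "hand": 80}, {"x": 0, "y": 0, "z": 0, "ax": 0, "ay": 0, "az": 0, "hand": 80}, {"x": 0, "y": 0, "z": 0, "ax": 0, "ay": 0, "az": 0, "hand": 80}, {"x": 0, "y": 0, "z": 0, "ax": 0, "ay": 0, "az": 0, "hand": 80}]'

```text
clock: 7.7
eef_pos: [640.5, 11.9, 192.7]
tcp_rot: [-3.142, -0.0, 1.564]
contact_force: [1.0, -0.8, 0.2]
opening: 0.938
grasp_force: 0.0
```

Emit:
drive_tool --plan '[{"x": 0, "y": 0, "z": 0, "ax": 0, "ay": 0, "az": 0, "hand": 80}, {"x": 0, "y": 0, "z": 0, "ax": 0, "ay": 0, "az": 0, "hand": 80}, {"x": 0, "y": 0, "z": 0, "ax": 0, "ay": 0, "az": 0, "hand": 80}, {"x": 0, "y": 0, "z": 0, "ax": 0, "ay": 0, "az": 0, "hand": 80}, {"x": 0, "y": 0, "z": 0, "ax": 0, "ay": 0, "az": 0, "hand": 80}, {"x": 0, "y": 0, "z": 0, "ax": 0, "ay": 0, "az": 0, "hand": 80}, {"x": 0, "y": 0, "z": 0, "ax": 0, "ay": 0, "az": 0, "hand": 80}, {"x": 0, "y": 0, "z": 0, "ax": 0, "ay": 0, "az": 0, "hand": 80}]'

```text
clock: 8.5
eef_pos: [640.5, 11.8, 192.7]
tcp_rot: [3.142, -0.0, 1.564]
contact_force: [-0.3, -0.4, -0.1]
opening: 0.934
grasp_force: 0.0
```

```bash
python3 - <<'E'
from h import *
st=monitor.sense();c=imaging.camera_info("wrist");np.savez("w4.npz",**c)
w=imaging.grab_frame("wrist")[:,:,::-1]
s=imaging.grab_frame("scene")[:,:,::-1];cs=imaging.camera_info("scene")
for z in (130,107,84):print(z,[proj(cs,[641,12,z+k]).round(0) for k in(0,110)],proj(c,[641,12,z]).round(),proj(c,[641,12,z+110]).round())
cv2.imwrite("pics/c4.png",np.hstack([cv2.resize(w,(400,300)),cv2.resize(s[180:330,250:450],(400,300),interpolation=cv2.INTER_CUBIC)]))
E
```

```text
130 [array([313., 299.]), array([311., 273.])] [318. 257.] [320. 383.]
107 [array([313., 303.]), array([311., 279.])] [317. 245.] [319. 340.]
84 [array([314., 308.]), array([312., 284.])] [317. 235.] [319. 310.]
```

View pics/c4.png

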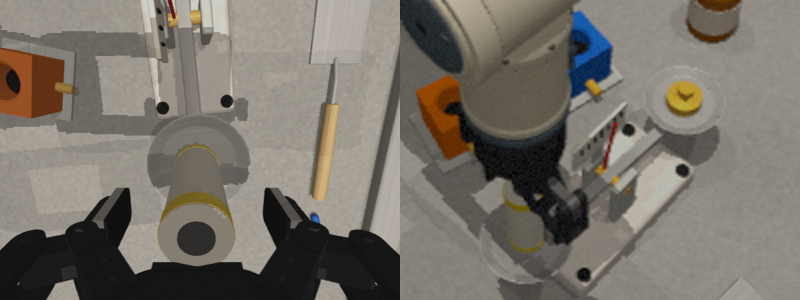

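In the wrist view the cartridge top is at (315,381), which matches a pan floor at about z = 130, the top of its travel. In the scene view the brass weight stays at (392,228), as before loading. The pan never sank after 2.4 s free, so the cartridge is lighter and goes in the blue port. The 1.6 N wrist reading agrees. Regrasping now.

Emit:
drive_tool --plan '[{"x": 0, "y": 0, "z": 0, "ax": 0, "ay": 0, "az": 0, "hand": 60}, {"x": 0, "y": 0, "z": 0, "ax": 0, "ay": 0, "az": 0, "hand": 45}, {"x": 0, "y": 0, "z": 0, "ax": 0, "ay": 0, "az": 0, "hand": 38}, {"x": 0, "y": 0, "z": 0, "ax": 0, "ay": 0, "az": 0, "hand": 25}, {"x": 0, "y": 0, "z": 0, "ax": 0, "ay": 0, "az": 0, "hand": 25}, {"x": 0, "y": 0, "z": 0, "ax": 0, "ay": 0, "az": 0, "hand": 25}, {"x": 0, "y": 0, "z": 0, "ax": 0, "ay": 0, "az": 0, "hand": 25}]' --grip_force 60

```text
clock: 9.3
eef_pos: [640.5, 11.8, 192.7]
tcp_rot: [-3.142, 0.0, 1.564]
contact_force: [-0.5, 0.0, 0.3]
opening: 0.409
grasp_force: 59.6
```

Emit:
drive_tool --plan '[{"x": 0, "y": 0, "z": -0.3, "ax": 0, "ay": 0, "az": 0, "hand": 25}, {"x": 0, "y": -0.1, "z": -0.9, "ax": 0, "ay": 0, "az": 0, "hand": 25}, {"x": 0.2, "y": -0.7, "z": -1.3, "ax": 0, "ay": 0, "az": 0, "hand": 25}, {"x": 0.7, "y": -1.4, "z": -1.3, "ax": 0, "ay": 0, "az": 0, "hand": 25}, {"x": 1.3, "y": -2.1, "z": -1.3, "ax": 0, "ay": 0, "az": 0, "hand": 25}, {"x": 1.9, "y": -2.8, "z": -1.3, "ax": 0, "ay": 0, "az": 0, "hand": 25}, {"x": 2.6, "y": -3.3, "z": -1.2, "ax": 0, "ay": 0, "az": 0, "hand": 25}, {"x": 3.2, "y": -3.5, "z": -1.0, "ax": 0, "ay": 0, "az": 0, "hand": 25}]'

```text
clock: 10.1
eef_pos: [464.9, 174.3, 244.4]
tcp_rot: [3.14, -0.001, 1.564]
contact_force: [0.9, 0.4, -2.1]
opening: 0.404
grasp_force: 60.2
```

Emit:
drive_tool --plan '[{"x": 0.1, "y": 0, "z": 0.4, "ax": 0, "ay": 0, "az": 0, "hand": 25}, {"x": 0.2, "y": 0, "z": 0.8, "ax": 0, "ay": 0, "az": 0, "hand": 25}, {"x": 0.2, "y": 0, "z": 0.8, "ax": 0, "ay": 0, "az": 0, "hand": 25}, {"x": 0.2, "y": 0, "z": 0.8, "ax": 0, "ay": 0, "az": 0, "hand": 25}]'

```text
clock: 10.5
eef_pos: [466.9, 183.0, 203.5]
tcp_rot: [3.142, 0.0, 1.564]
contact_force: [0.4, -0.7, -1.5]
opening: 0.408
grasp_force: 60.1
```

```bash
python3 - <<'E'
from h import *
st=monitor.sense();c=imaging.camera_info("wrist");im=imaging.grab_frame("wrist")
print(st["eef_pos"],st["tcp_rot"],st["contact_force"],st["opening"])
np.savez("w5.npz",**c)
print(proj(c,[465,237,70]),proj(c,[470,237,70]),proj(c,[465,242,70]))
cv2.imwrite("pics/w5.png",im[:,:,::-1])
E
```

```text
[466.85158492 183.04816602 203.51835819] [3.14154240e+00 6.30912100e-05 1.56402317e+00] [ 0.43801475 -0.6615238  -1.45841851] 0.40847040077537866
[313.32102641 151.04269672] [320.49934507 150.99676875] [313.26665306 143.66079323]
```

View pics/w5.png

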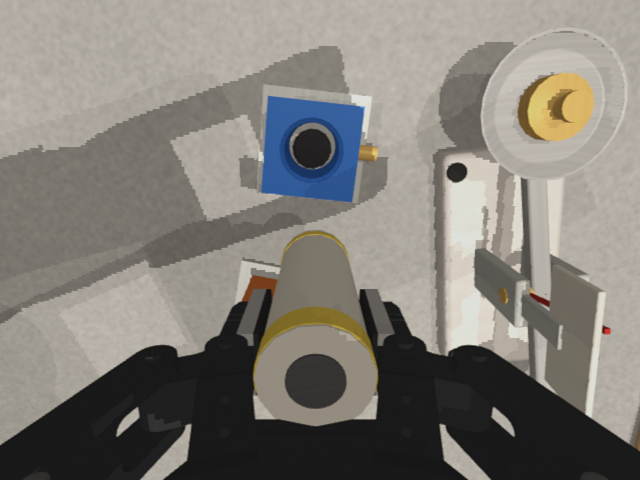

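The wrist view shows the blue mouth centred at (311,150), with the block-corner centre at (311,149). I predicted (313,151), so the port is at about (463.8,238). Moving over it and partway down.

Emit:
drive_tool --plan '[{"x": 0.5, "y": -0.03, "z": 0, "ax": 0, "ay": 0, "az": 0, "hand": 25}, {"x": 0.95, "y": -0.07, "z": 0.2, "ax": 0, "ay": 0, "az": 0, "hand": 25}, {"x": 1.1, "y": -0.07, "z": 0.6, "ax": 0, "ay": 0, "az": 0, "hand": 25}, {"x": 1.1, "y": -0.07, "z": 1.0, "ax": 0, "ay": 0, "az": 0, "hand": 25}, {"x": 1.1, "y": -0.07, "z": 1.2, "ax": 0, "ay": 0, "az": 0, "hand": 25}, {"x": 1.1, "y": -0.07, "z": 1.2, "ax": 0, "ay": 0, "az": 0, "hand": 25}, {"x": 1.1, "y": -0.07, "z": 1.2, "ax": 0, "ay": 0, "az": 0, "hand": 25}]'

```text
clock: 11.25
eef_pos: [464.3, 237.9, 143.6]
tcp_rot: [3.141, -0.0, 1.563]
contact_force: [0.9, 0.2, -2.3]
opening: 0.406
grasp_force: 60.1
```

Emit:
drive_tool --plan '[{"x": 0, "y": -0.01, "z": 0.1, "ax": 0, "ay": 0, "az": 0, "hand": 25}, {"x": 0, "y": -0.01, "z": 0.18, "ax": 0, "ay": 0, "az": 0, "hand": 25}, {"x": 0, "y": -0.01, "z": 0.24, "ax": 0, "ay": 0, "az": 0, "hand": 25}, {"x": 0, "y": -0.01, "z": 0.3, "ax": 0, "ay": 0, "az": 0, "hand": 25}, {"x": 0, "y": -0.01, "z": 0.36, "ax": 0, "ay": 0, "az": 0, "hand": 25}, {"x": 0, "y": -0.01, "z": 0.4, "ax": 0, "ay": 0, "az": 0, "hand": 25}, {"x": 0, "y": -0.01, "z": 0.4, "ax": 0, "ay": 0, "az": 0, "hand": 25}]'

```text
clock: 11.95
eef_pos: [463.2, 238.0, 122.4]
tcp_rot: [3.141, 0.0, 1.564]
contact_force: [2.1, -0.4, -2.4]
opening: 0.4
grasp_force: 60.0
```

Emit:
drive_tool --plan '[{"x": 0, "y": 0.012, "z": 0.04, "ax": 0, "ay": 0, "az": 0, "hand": 25}, {"x": 0, "y": 0.012, "z": 0.08, "ax": 0, "ay": 0, "az": 0, "hand": 25}, {"x": 0, "y": 0.012, "z": 0.12, "ax": 0, "ay": 0, "az": 0, "hand": 25}, {"x": 0, "y": 0.012, "z": 0.16, "ax": 0, "ay": 0, "az": 0, "hand": 25}, {"x": 0, "y": 0.012, "z": 0.2, "ax": 0, "ay": 0, "az": 0, "hand": 25}]'

```text
clock: 12.45
eef_pos: [463.6, 238.1, 112.5]
tcp_rot: [-3.141, 0.0, 1.564]
contact_force: [0.8, -0.2, -0.4]
opening: 0.402
grasp_force: 60.1
```

Emit:
drive_tool --plan '[{"x": 0, "y": 0, "z": 0.03, "ax": 0, "ay": 0, "az": 0, "hand": 25}, {"x": 0, "y": 0, "z": 0.06, "ax": 0, "ay": 0, "az": 0, "hand": 25}, {"x": 0, "y": 0, "z": 0.09, "ax": 0, "ay": 0, "az": 0, "hand": 25}]'

```text
clock: 12.75
eef_pos: [463.7, 238.1, 108.2]
tcp_rot: [3.141, -0.0, 1.564]
contact_force: [-1.0, -0.7, 4.4]
opening: 0.406
grasp_force: 60.7
```

Emit:
drive_tool --plan '[{"x": 0, "y": 0, "z": 0.03, "ax": 0, "ay": 0, "az": 0, "hand": 25}, {"x": 0, "y": 0, "z": 0.06, "ax": 0, "ay": 0, "az": 0, "hand": 25}, {"x": 0, "y": 0, "z": 0.06, "ax": 0, "ay": 0, "az": 0, "hand": 25}]'

```text
clock: 13.05
eef_pos: [463.7, 238.1, 105.3]
tcp_rot: [3.141, -0.0, 1.564]
contact_force: [-1.6, 0.5, 4.0]
opening: 0.404
grasp_force: 60.8
```

The foot is sinking: 4.4 N reading plus 1.6 N of weight is about 6 N. Continuing in small steps.

Emit:
drive_tool --plan '[{"x": 0, "y": 0, "z": 0.02, "ax": 0, "ay": 0, "az": 0, "hand": 25}, {"x": 0, "y": 0, "z": 0.04, "ax": 0, "ay": 0, "az": 0, "hand": 25}, {"x": 0, "y": 0, "z": 0.06, "ax": 0, "ay": 0, "az": 0, "hand": 25}, {"x": 0, "y": 0, "z": 0.08, "ax": 0, "ay": 0, "az": 0, "hand": 25}]'

```text
clock: 13.45
eef_pos: [463.7, 238.1, 101.2]
tcp_rot: [3.141, -0.0, 1.564]
contact_force: [-1.7, 0.9, 4.9]
opening: 0.406
grasp_force: 60.7
```

Emit:
drive_tool --plan '[{"x": 0, "y": 0, "z": 0.015, "ax": 0, "ay": 0, "az": 0, "hand": 25}, {"x": 0, "y": 0, "z": 0.02, "ax": 0, "ay": 0, "az": 0, "hand": 25}]'

```text
clock: 13.65
eef_pos: [463.7, 238.1, 100.1]
tcp_rot: [3.142, -0.0, 1.564]
contact_force: [-1.6, -0.1, 4.1]
opening: 0.406
grasp_force: 60.7
```

Emit:
drive_tool --plan '[{"x": 0, "y": 0, "z": 0.015, "ax": 0, "ay": 0, "az": 0, "hand": 25}, {"x": 0, "y": 0, "z": 0.02, "ax": 0, "ay": 0, "az": 0, "hand": 25}]'

```text
clock: 13.85
eef_pos: [463.7, 238.1, 99.1]
tcp_rot: [3.141, -0.0, 1.564]
contact_force: [-1.3, -0.2, 4.9]
opening: 0.402
grasp_force: 60.7
```

Emit:
drive_tool --plan '[{"x": 0, "y": 0, "z": 0.01, "ax": 0, "ay": 0, "az": 0, "hand": 25}, {"x": 0, "y": 0, "z": 0.02, "ax": 0, "ay": 0, "az": 0, "hand": 25}]'

```text
clock: 14.05
eef_pos: [463.7, 238.1, 98.2]
tcp_rot: [3.142, -0.0, 1.564]
contact_force: [-0.7, 0.2, 4.4]
opening: 0.409
grasp_force: 60.7
```

Emit:
drive_tool --plan '[{"x": 0, "y": 0, "z": 0.01, "ax": 0, "ay": 0, "az": 0, "hand": 25}, {"x": 0, "y": 0, "z": 0.01, "ax": 0, "ay": 0, "az": 0, "hand": 25}]'

```text
clock: 14.25
eef_pos: [463.7, 238.1, 97.6]
tcp_rot: [3.142, -0.0, 1.564]
contact_force: [-0.4, 0.3, 3.6]
opening: 0.408
grasp_force: 60.7
```

Emit:
drive_tool --plan '[{"x": 0, "y": 0, "z": 0.01, "ax": 0, "ay": 0, "az": 0, "hand": 25}, {"x": 0, "y": 0, "z": 0.02, "ax": 0, "ay": 0, "az": 0, "hand": 25}]'

```text
clock: 14.45
eef_pos: [463.7, 238.1, 96.7]
tcp_rot: [3.142, -0.0, 1.564]
contact_force: [0.0, -0.6, 5.3]
opening: 0.407
grasp_force: 60.7
```

Emit:
drive_tool --plan '[{"x": 0, "y": 0, "z": 0.01, "ax": 0, "ay": 0, "az": 0, "hand": 25}, {"x": 0, "y": 0, "z": 0.01, "ax": 0, "ay": 0, "az": 0, "hand": 25}]'

```text
clock: 14.65
eef_pos: [463.7, 238.1, 96.2]
tcp_rot: [3.141, -0.0, 1.564]
contact_force: [-1.2, -0.6, 5.2]
opening: 0.402
grasp_force: 60.7
```

Emit:
drive_tool --plan '[{"x": 0, "y": 0, "z": 0.01, "ax": 0, "ay": 0, "az": 0, "hand": 25}, {"x": 0, "y": 0, "z": 0.01, "ax": 0, "ay": 0, "az": 0, "hand": 25}]'

```text
clock: 14.85
eef_pos: [463.7, 238.1, 95.8]
tcp_rot: [3.141, -0.0, 1.564]
contact_force: [-1.2, -0.3, 6.5]
opening: 0.407
grasp_force: 60.8
```

Emit:
drive_tool --plan '[{"x": 0, "y": 0, "z": 0.01, "ax": 0, "ay": 0, "az": 0, "hand": 25}, {"x": 0, "y": 0, "z": 0.01, "ax": 0, "ay": 0, "az": 0, "hand": 25}]'

```text
clock: 15.05
eef_pos: [463.8, 238.1, 95.5]
tcp_rot: [3.141, -0.0, 1.564]
contact_force: [-1.9, -0.5, 9.2]
opening: 0.403
grasp_force: 61.1
```

The stop is reached and the force is climbing. Pressing a little further and holding.

Emit:
drive_tool --plan '[{"x": 0, "y": 0, "z": 0.01, "ax": 0, "ay": 0, "az": 0, "hand": 25}, {"x": 0, "y": 0, "z": 0.02, "ax": 0, "ay": 0, "az": 0, "hand": 25}, {"x": 0, "y": 0, "z": 0.02, "ax": 0, "ay": 0, "az": 0, "hand": 25}, {"x": 0, "y": 0, "z": 0.02, "ax": 0, "ay": 0, "az": 0, "hand": 25}]'

```text
clock: 15.45
eef_pos: [463.8, 238.2, 94.8]
tcp_rot: [3.141, -0.0, 1.564]
contact_force: [-3.1, -0.9, 12.4]
opening: 0.403
grasp_force: 61.6
```

Emit:
drive_tool --plan '[{"x": 0, "y": 0, "z": 0.005, "ax": 0, "ay": 0, "az": 0, "hand": 25}, {"x": 0, "y": 0, "z": 0.005, "ax": 0, "ay": 0, "az": 0, "hand": 25}, {"x": 0, "y": 0, "z": 0.005, "ax": 0, "ay": 0, "az": 0, "hand": 25}, {"x": 0, "y": 0, "z": 0.005, "ax": 0, "ay": 0, "az": 0, "hand": 25}, {"x": 0, "y": 0, "z": 0.005, "ax": 0, "ay": 0, "az": 0, "hand": 25}, {"x": 0, "y": 0, "z": 0.005, "ax": 0, "ay": 0, "az": 0, "hand": 25}]'

```text
clock: 16.05
eef_pos: [463.8, 238.2, 94.7]
tcp_rot: [3.141, -0.0, 1.564]
contact_force: [-3.1, -1.4, 14.4]
opening: 0.407
grasp_force: 61.7
```

Emit:
drive_tool --plan '[{"x": 0, "y": 0, "z": -0.02, "ax": 0, "ay": 0, "az": 0, "hand": 25}, {"x": 0, "y": 0, "z": -0.03, "ax": 0, "ay": 0, "az": 0, "hand": 25}, {"x": 0, "y": 0, "z": -0.03, "ax": 0, "ay": 0, "az": 0, "hand": 40}, {"x": 0, "y": 0, "z": -0.03, "ax": 0, "ay": 0, "az": 0, "hand": 55}, {"x": 0, "y": 0, "z": -0.03, "ax": 0, "ay": 0, "az": 0, "hand": 75}, {"x": 0, "y": 0, "z": -0.03, "ax": 0, "ay": 0, "az": 0, "hand": 80}, {"x": 0, "y": 0, "z": -0.03, "ax": 0, "ay": 0, "az": 0, "hand": 80}]'

```text
clock: 16.75
eef_pos: [463.6, 238.0, 95.3]
tcp_rot: [-3.141, 0.0, 1.564]
contact_force: [0.1, 0.3, -0.3]
opening: 0.938
grasp_force: 0.0
```

Emit:
drive_tool --plan '[{"x": 0, "y": 0, "z": -0.3, "ax": 0, "ay": 0, "az": 0, "hand": 80}, {"x": 0, "y": 0, "z": -0.8, "ax": 0, "ay": 0, "az": 0, "hand": 80}, {"x": 0, "y": 0, "z": -1.5, "ax": 0, "ay": 0, "az": 0, "hand": 80}, {"x": 0, "y": 0, "z": -2.2, "ax": 0, "ay": 0, "az": 0, "hand": 80}, {"x": -0.4, "y": 0, "z": -2.6, "ax": 0, "ay": 0, "az": 0, "hand": 80}, {"x": -0.9, "y": 0, "z": -2.6, "ax": 0, "ay": 0, "az": 0, "hand": 80}, {"x": -1.0, "y": 0, "z": -2.6, "ax": 0, "ay": 0, "az": 0, "hand": 80}, {"x": -1.0, "y": 0, "z": -2.6, "ax": 0, "ay": 0, "az": 0, "hand": 80}]'

```text
clock: 17.55
eef_pos: [463.1, 187.6, 225.3]
tcp_rot: [-3.141, -0.0, 1.562]
contact_force: [0.7, 0.3, -0.5]
opening: 0.937
grasp_force: 0.0
```

```bash
python3 - <<'E'
from h import *
st=monitor.sense();print(st["contact_force"],st["clock"])
c=imaging.camera_info("wrist");w=imaging.grab_frame("wrist")[:,:,::-1]
for z in(134,138,142,146):print(z,proj(c,[464,238,z])*.625)
s=imaging.grab_frame("scene")[:,:,::-1]
cv2.imwrite("pics/c6.png",np.hstack([cv2.resize(w,(400,300)),cv2.resize(s[130:280,250:450],(400,300),interpolation=cv2.INTER_CUBIC)]))
E
```

```text
[ 0.71149604  0.29540273 -0.46232875] 17.55
134 [198.42556613 101.07302404]
138 [198.44832893 101.46252302]
142 [198.4718762  101.86544538]
146 [198.49624921 102.28249718]
```

View pics/c6.png

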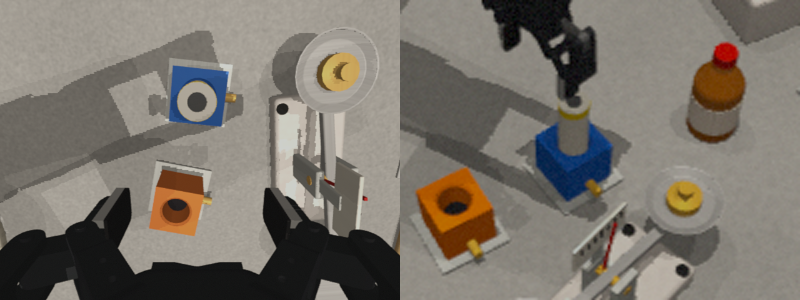

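The cartridge stands upright in the near blue port, top at wrist (197,101) as predicted. The gripper is clear and the other things are undisturbed. Handing in.

```bash
python3 -c "
from rig import r
print(r.sign_off())"
```

```text
the job is handed in; nothing more can be done
None
```

The cartridge was lighter than the brass weight, so I put it in the near blue port, pressed it on its stop at about 16 N, released it upright, and handed the job in at about 18 s.

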